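# Fresh mixing dish from the locked travel caddy

## Robot

A 6-joint arm with a two-finger parallel gripper is mounted at the origin on the work surface. World frame = base frame: x ahead of the robot, y to its left, z up, the work surface at z = 0. Lengths are in mm, angles in degrees, forces in N, time in s.
With the tool pointing down it reaches from about 150 to 775 mm from the base axis. Payload 6.1 kg.
Tool frame: the origin (TCP) lies between the finger pads; the fingertips stand arm.tip_extent ahead of it and the grasp point (between the pads) lies 8 mm behind it (arm.tip_extent is the distance from the TCP to the fingertips, in mm); z points along the fingers, x is the direction in which the jaws open and shut, and the axes are right-handed (so a half turn about z gives the same grasp; the last joint's range is limited). The gripper opens to 85 mm and grips with 20 to 120 N. Pads are 22 mm wide; open, the fingers measure 114 mm over their backs; the gripper's body (76 mm by 85 mm) begins 54 mm behind the grasp point. The pads swing forward as they close: fully open they stand 13 mm farther back than shut.
Start: joints at [63.999, 7.208, -2.269, 80.523, 0, 90], TCP at [230.143, 471.85, 242.295] pointing down, gripper open.
Joint ranges: [-155.77, 155.77], [-54.66, 111.73], [-72.52, 77.12], [-102.08, 115.82], [-83.92, 84.16], [-180, 180]. Speed limits (degrees/s): [136.94, 136.94, 172.46, 180, 180, 180].

## Interface

Orientations are given as [roll, pitch, yaw] about the fixed x, y, z axes, in that order (R = Rz(yaw) Ry(pitch) Rx(roll)).
In Python, from rig import arm gives the robot as it stands.
- The arm moves only by the shell command python3 -m inch 'ROWS' [OPENING] [FORCE]. ROWS is text: rows parted by semicolons, each of 6 numbers parted by spaces: the shift along the tool's x, y, z in mm, then the turn, a rotation vector about the tool's x, y, z in rad. A call has 1 to 20 rows; each row shifts and turns the commanded pose from where the row before left it, along the tool's axes as they then stand; what a row does not reach is not made up. A row lasts 1/10 s, in which the tool goes at most 50 mm and 8.59 degrees, less where a joint would pass 70% of its speed; a pose out of reach is approached as far as the arm can. A call is refused whole if a number of a shift passes 50 or a number of a turn 0.15, either way. A call with a gripper value outside its range is refused whole. OPENING is the gripper's target within -1 to 1 (fully open at 1, half-way at 0, shut at -1), set as the call begins (- or left out, the last holds). The fingers move at their own pace and stop on an object; FORCE is the grip in N (left out, the last holds). Time passes only in rows, so rows that do not move let the fingers close. It gives the time, the measured TCP pose, the force and the opening at its end, in the units of the state.
- arm.get_obs(): the state, without advancing time (a new reading comes with each control period).
- arm.camera(name): name is "side" or "top" or "wrist"; returns a dict with "color" (420x560x3 uint8, blue, green, red), "range_z" (420x560 float32, mm along the optical axis (not along the pixel's ray), 0 where there is no reading), "fovy" (degrees; the focal length in pixels is half the picture's height over the tangent of half this angle, whatever the lens; pixels are square), "cx", "cy" (the principal point, pixels), "R" (3x3) and "t" (3): a world point X has camera coordinates R X + t. Camera axes: x right, y down, z forward; pixel columns grow to the right and rows downward; lengths in mm; the calibration is good to about 2 mm. A picture is of the moment at which its call begins.
- arm.hand_in(): hands the job in, once; it reports no verdict.
The state is a dict: "t": time; "q": joint angles; "qd": joint speeds; "tau": joint torques, N m; "eef_pos": TCP position; "ee_rot": TCP orientation; "force": force on the tool from outside, world axes, zero at the start; "ft_torque": the same for the moment, N m; "width": finger opening in mm.
Only numpy, scipy, OpenCV 4.12 (cv2) and the standard library are available. Lean on these libraries where they do the work, as an engineer would, in place of code of your own. Each camera call takes 0.05 s, during which the arm holds its last target. There are 200 camera calls.

## Task

We need a clean mixing dish on the scale. On the plywood caddy, pull the spring pin up by its tee handle, turn it until it drops into a rest notch and stays up by itself, then swing the steel retaining bar off the dishes all the way to its stop. Lift off only the top dish, leaving the other two nested in the caddy, set it down (not dropped) upright in the middle of the scale's round pan, and let go; leave the pin parked and don't disturb the other things on the table.

Things in the scene. Friction and masses are not known exactly. Their poses are not given: they have to be found in the camera images.
- caddy: Plywood caddy fixed to the table: board 130 x 250 x 8 mm. Origin at the centre of its underside, y along the board, x across it, z up. On it, in mm (x, y): bar hinge post (0, -95), spring pin axis (0, -35), dish stack (0, 75), bracket post (-40, -35) whose arm, 85 to 91 mm above the table, carries the cam ring round the pin.
- pin (a joint): Lift of the vertical spring pin in m: 0 down (through a hole in the bar, locking it), 0.022 upper stop. A spring pulls it down with 9 N at 0 and 13 N at the top. Its 5 mm cross-pin sits in the ring's deep slot; raised 16 mm or more it clears the ring's rim and the tee can turn either way. It stays up at 0.011 to 0.012 in a rest notch; on the bare rim it stands at 0.016. From 0.008 up it clears the bar.
- ring_center (a point): Centre of the steel cam ring round the pin, on its underside: 44 mm across, top 110 mm above the table. Deep slot on the caddy's +x side; to either side of it one rest notch in the rim, 4 mm deep, 7.5 mm wide. The ring sits differently on each caddy: the notch lies 0.80 to 1.37 rad of turn from the tee's start (along the caddy's y), where the pin drops 4 mm below the rim: feel or look for it.
- tee: Black tee handle on top of the pin, turning and rising with it: a bar 52 mm long (its y axis) by 11 mm thick (its x axis) by 14 mm high, on a 13 mm stem. Origin at the bar's centre, 145 mm above the table when the pin is down; z up. With the pin down it lies along the caddy's y axis within about 0.06 rad. It turns with little friction.
- bar (a joint): Swing of the flat steel retaining bar about its vertical hinge, in rad: 0 over the dishes (as found), growing as it swings to the caddy's +x side (clockwise from above), 1.05 at its stop. It takes about 1 N at the upright post and stays where it is left.
- bar_hinge (a point): Point on the bar's hinge axis, at the bar's upper face, 81 mm above the table. The bar is 24 mm wide and 8 mm thick (73 to 81 mm above the table) and reaches 205 mm from the hinge, over the dishes.
- bar_post (a point): Point on the axis of the upright post on the bar by which it is pushed, 170 mm from the hinge and at bar angle 0 right above the dish stack. Post 12 mm in diameter with an 18 mm ball on top; it rises from 81 to 152 mm above the table and this point is at 123 mm.
- dish_top: Top one of three identical nested white square dishes, about 30 g: rim 60 x 60 mm outside, an upright rim band 9 mm high and 2 mm thick, tapered walls below to a 42 mm square base, 32 mm high. Origin under its centre, z up, sides along x and y. Rim 68 mm above the table at the start. Nested rims stand 14 mm apart (5 mm gap below the band): a grip deeper than that takes the next dish too. They sit loosely.
- dish_mid: Middle dish, nested in the lowest one; rim 54 mm above the table. Must stay there.
- dish_low: Lowest dish, standing on the caddy's board in a low fence; rim 40 mm above the table. Must stay there.
- scale: Flat grey weighing scale 170 x 140 x 22 mm, fixed to the table, with a round steel pan 116 mm across. Origin at the centre of its underside.
- scale_pan (a point): Centre of the pan's upper face, 32 mm above the table.
- charger: Bystander, fixed: dark box-shaped battery charger 150 x 130 x 50 mm; it and the scale stand on either side of the caddy, in either order. Origin under its centre.
- glue_bottle: Bystander: white glue bottle, 40 mm in diameter, 105 mm high with its pointed nozzle. Origin under its centre.
- spray_bottle: Bystander: small brown bottle, 32 mm in diameter, 115 mm high. Origin under its centre.
- screwdriver: Bystander: screwdriver, 180 mm, lying.
- servo: Bystander: black model servo, 54 x 20 x 42 mm. Origin under its centre.
- battery_pack: Bystander: flat pack of four cells, 58 x 60 x 18 mm. Origin under its centre.
- rotary_tool: Bystander: red rotary hand tool, about 200 mm long, 42 mm thick, lying.
- caliper: Bystander: steel caliper, 120 mm long, lying flat.
Mind the look-alikes: they are no part of the job. What is shaped like the dish_top but orange or purple is not meant.

How it is judged (in metres and radians):
On the way, in this order (a step that is already met when the one before it is completed fails the run):
1. the pin sits in a rest notch and stays up with the gripper off the tee (value of joint pin between 0.0095 and 0.0142 m and contact force between tee and the fingers below 0.1 N and value of joint bar below 0.3 rad), for 0.3 s.
2. the bar is swung off the dishes, the pin still parked (value of joint pin between 0.0095 and 0.0142 m and value of joint bar above 0.9 rad), for 0.2 s.
3. the top dish is lifted clear of the stack (z of dish_top in the frame of caddy above 0.075 m), for 0.1 s.
At the end, for the whole second after the job is handed in: Top dish upright (3.4 degrees) and at rest on the pan, within 22 mm of its centre; the other two dishes nested in the caddy as before (within 10 mm, upright); pin still parked in a rest notch (lift 9.5 to 14.2 mm); bar swung beyond 0.9 rad (all of step 2 and horizontal distance between dish_top and scale_pan below 0.022 m and z of dish_top in the frame of scale_pan between -0.003 and 0.003 m and angle between dish_top's own z axis and vertical below 0.06 rad and linear speed of dish_top below 0.02 m/s and distance of each of dish_mid, dish_low from where it was at the start of the episode below 0.01 m and angle between each of dish_mid, dish_low's own z axis and vertical below 0.1 rad); the robot touches nothing.
It fails at once if the middle or lowest dish is pulled up or shifted by more than 12 mm (distance of any of dish_mid, dish_low from where it was at the start of the episode above 0.012 m).
It fails at once if the dish is let go more than 12 mm above the pan (horizontal distance between dish_top and scale_pan below 0.07 m and z of dish_top in the frame of scale_pan above 0.012 m and contact force between dish_top and the fingers below 0.02 N).
It fails at once if a bystander is moved by more than 30 mm (distance of any of glue_bottle, spray_bottle, screwdriver, servo, battery_pack, rotary_tool, caliper from where it was at the start of the episode above 0.03 m).
It also fails if it takes over 72 s, if anything falls off the work surface, if the arm or the gripper's body presses on something with over 40 N, if the wrist force passes 120 N, or if a joint passes its speed limit or range.

## Working session

There is one attempt and no reset: what is moved stays moved. The work goes in short steps, Python scripts to look and compute and a shell command to move; the robot and the scene stay as the last step left them, time stands still between calls to the robot, and variables do not carry over. Pictures are saved under pics/ and viewed, about 8 in all and at most 12, crops included, and the job is handed in when it is done.

```bash
ls && mkdir -p pics && cat > h.py <<'E'
import numpy as np, cv2
from rig import arm
def cam(n):
    c=arm.camera(n); c['f']=c['color'].shape[0]/2/np.tan(np.radians(c['fovy'])/2); c['R']=np.array(c['R']);c['t']=np.array(c['t']).ravel(); return c
def onplane(c,u,v,z):
    d=c['R'].T@np.array([(u-c['cx'])/c['f'],(v-c['cy'])/c['f'],1]); o=-c['R'].T@c['t']
    return o+d*(z-o[2])/d[2]
def proj(c,X):
    p=c['R']@np.array(X,float)+c['t']; return c['f']*p[:2]/p[2]+[c['cx'],c['cy']]
def cloud(c):
    h,w=c['range_z'].shape; v,u=np.mgrid[:h,:w]; z=c['range_z'].astype(float)
    P=np.stack([(u-c['cx'])/c['f']*z,(v-c['cy'])/c['f']*z,z],-1)
    W=(P-c['t'])@c['R']; W[z==0]=np.nan; return W
E
python3 - <<'E'
from h import *
print(arm.tip_extent, arm.get_obs())
for n in ('top','side'):
    c=cam(n); cv2.imwrite(f'pics/{n}0.png',c['color']); print(n,c['f'],-c['R'].T@c['t'])
    np.savez(f'{n}0.npz',**{k:c[k] for k in c})
E
```

```text
pics
11.0 {'t': 0.0, 'q': array([ 6.39996436e+01,  7.24287715e+00, -2.32490641e+00,  8.05226727e+01,
        4.98649376e-04,  9.00010538e+01]), 'qd': array([ 0.07106115, -0.04872728,  0.03295813,  0.01107822,  0.0670084 ,
        0.02788698]), 'tau': array([-2.30024198e-03, -4.35918403e+01,  3.52920806e+01,  1.74570089e-02,
       -1.21081462e-04, -1.04520356e-05]), 'eef_pos': array([229.98416036, 471.53561085, 241.52569866]), 'ee_rot': array([-1.79999503e+02,  9.04562631e-02,  6.39985898e+01]), 'force': array([-0.97813807,  0.90171661, -0.36682445]), 'ft_torque': array([-0.00347371, -0.04014048, -0.0220892 ]), 'width': 85.90968161085695}
top 417.3207381534553 [ 371.64209936   45.51464813 1133.50464889]
side 386.51624798277425 [  18.94571486 -472.05385585  590.3871037 ]
```

View pics/top0.png

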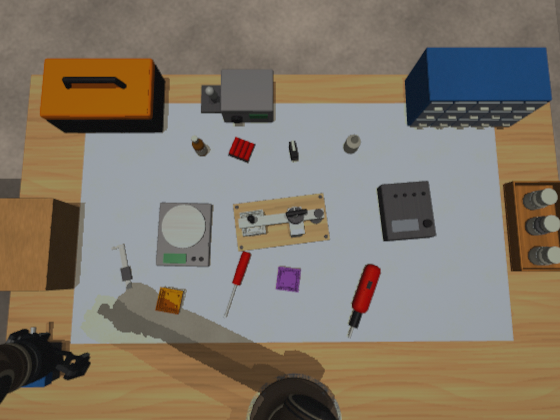

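View pics/side0.png

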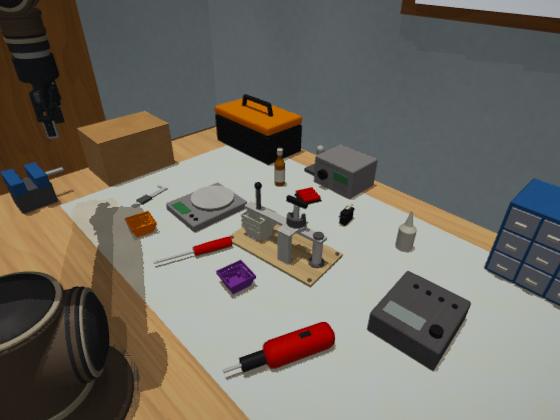

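Top view: up in the image is +x, left is +y. The caddy is at about (282,222), with the white stack under the bar at (252,222), the tee at (296,214) and the hinge at (318,215). The scale pan is at (184,227).

Candidates for the dish: the white stack at (252,222), the orange dish at (170,300) and the purple dish at (288,279). I choose the white one in the caddy and will check it in a crop while measuring.

```bash
python3 - <<'E'
from h import *
c=dict(np.load('top0.npz')); W=cloud(c); im=c['color']
hsv=cv2.cvtColor(im,cv2.COLOR_BGR2HSV)
def rect(mask,z,name,roi):
    m=np.zeros_like(mask,np.uint8); a,b,d,e=roi; m[b:e,a:d]=mask[b:e,a:d]*255
    ct=max(cv2.findContours(m,0,2)[0],key=cv2.contourArea)
    P=np.array([onplane(c,u,v,z)[:2] for u,v in ct[:,0]],np.float32)
    r=cv2.minAreaRect(P); print(name,r,cv2.minEnclosingCircle(P)); return P
H,S,V=cv2.split(hsv)
rect((H>8)&(H<28)&(S>70)&(V>90),8,'board',(222,185,340,258))
roi=np.zeros(H.shape,bool); roi[185:258,222:340]=1
Z=W[...,2]
def st(m,n): 
    p=W[m]; print(n,m.sum(),np.nanmean(p,0), np.nanmin(p,0),np.nanmax(p,0))
tee=roi&(Z>135)&(V<70)
st(tee,'z>135'); 
for lo,hi in((140,165),(100,118),(76,86),(60,72)):
    m=(roi&(Z>lo)&(Z<hi)).astype(np.uint8); n,l,s,ce=cv2.connectedComponentsWithStats(m)
    for i in range(1,n):
        if s[i,4]>8:
            st(l==i,(lo,hi,ce[i].round(1))); print(cv2.minAreaRect(W[l==i][:,:2].astype(np.float32)))
pan=np.zeros(H.shape,bool); pan[195:270,150:220]=1
m=pan&(Z>28)&(Z<36); st(m,'pan'); print(cv2.minEnclosingCircle(W[m][:,:2].astype(np.float32)))
m=(S<40)&(V>150); rect(m&pan,32,'pancol',(150,195,220,252))
s=dict(np.load('side0.npz')); a=cv2.resize(im[180:265,220:345],None,fx=4,fy=4,interpolation=2); b=cv2.resize(s['color'][170:290,225:345],None,fx=2.83,fy=2.83,interpolation=2)
hh=min(len(a),len(b)); cv2.imwrite('pics/crop1.png',np.hstack([a[:hh],b[:hh]])[:, :]); print(a.shape,b.shape)
E
python3 -c "
import cv2;i=cv2.imread('pics/crop1.png');cv2.imwrite('pics/crop1b.png',cv2.resize(i,(800,int(800*i.shape[0]/i.shape[1]))))"
```

```text
board ((516.1768798828125, 29.798202514648438), (128.3455047607422, 247.95742797851562), 7.067172050476074) ((516.5311889648438, 30.537216186523438), 137.15914916992188)
z>135 147 [514.87401742  26.9538636  150.47514056] [497.43791493 -28.59238007 136.51796383] [528.04975939 112.28525546 156.99697734]
(140, 165, array([296.3, 212.6])) 109 [518.84830273  -5.37352272 150.98742239] [511.26972071 -31.15573061 141.25763391] [528.04975939  19.21287152 156.99697734]
((519.5797729492188, -5.682453155517578), (11.455711364746094, 51.423404693603516), 8.28494930267334)
(140, 165, array([250.7, 218.5])) 46 [505.39866337 103.27250861 148.90125435] [497.43791493  95.41931835 142.55079886] [514.26003651 112.28525546 153.90246703]
((505.9723205566406, 103.2660903930664), (16.026920318603516, 17.086585998535156), 26.664539337158203)
(100, 118, array([295.9, 219.8])) 72 [507.26453652  -6.35225362 109.1889272 ] [499.23094751 -24.19214044 100.68462038] [519.50946097  13.26943163 113.81689967]
((508.0618896484375, -6.485164642333984), (18.911426544189453, 38.29118728637695), 8.368830680847168)
(76, 86, 
[... 1244 characters left out ...]
64099121094, 13.476242065429688), 49.53232192993164)
(60, 72, array([259.6, 232.3])) 21 [480.69868123  85.02102582  66.74421966] [476.25095826  71.00658814  60.12777881] [489.91348669 104.77487931  70.74829899]
((481.876220703125, 87.54378509521484), (9.239493370056152, 35.3883056640625), 13.483048439025879)
pan 1421 [500.7267219  288.84162982  31.86114776] [412.5909507  231.10148261  28.01354359] [558.80855497 345.53527818  35.95124725]
((484.3673095703125, 295.82574462890625), 75.5757064819336)
pancol ((503.36871337890625, 290.49591064453125), (109.60247039794922, 108.41471099853516), 1.3965972661972046) ((502.5980224609375, 289.7317810058594), 56.0840950012207)
(340, 500, 3) (340, 340, 3)
```

View pics/crop1b.png

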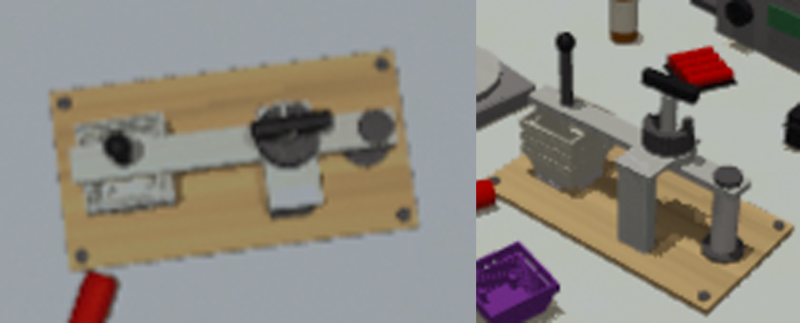

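The crop shows three nested white dishes under the bar and its ball-topped post, with the tee on the ring, so this is the stack I want. The measurements agree: caddy yaw 7°, pin at about (520,-5) and tee top at about 151 mm (152 given). The pan is at about (503,290), with its face at 32 mm.

Next I move above the tee.

```bash
python3 -m inch '-23.2 36.1 0 0 0 0;-23.2 36.1 0 0 0 0;-23.2 36.1 0 0 0 0;-23.2 36.1 0 0 0 0;-23.2 36.1 0 0 0 0;-23.2 36.1 0 0 0 0;-23.2 36.1 0 0 0 0;-23.2 36.1 0 0 0 0;-23.2 36.1 0 0 0 0;-23.2 36.1 0 0 0 0;-23.2 36.1 0 0 0 0;-23.2 36.1 0 0 0 0;-23.2 36.1 0 0 0 0;0 0 0 0 0 0.142;0 0 0 0 0 0.142;0 0 0 0 0 0.142;0 0 0 0 0 0.142;0 0 0 0 0 0.142;0 0 0 0 0 0.142;0 0 0 0 0 0.142' 1 40
python3 -m inch '0 0 0 0 0 0;0 0 0 0 0 0'
cat > w.py <<'E'
import sys
from h import *
c=cam('wrist'); cv2.imwrite(f'pics/{sys.argv[1]}.png',c['color']); np.savez(sys.argv[1]+'.npz',**c)
o=arm.get_obs(); print(o['eef_pos'],o['ee_rot'],o['q'],'cam',-c['R'].T@c['t'],c['R'][2])
for n,p in dict(pin=(520,-5,152),ball=(506.5,103.7,152)).items(): print(n,proj(c,p))
E
python3 w.py w1
```

```text
t: 2.1
eef_pos: [519.5, -5.0, 241.8]
ee_rot: [-180.0, 0.1, 6.7]
force: [-0.1, 0.7, 0.4]
width: 85.1
t: 2.3
eef_pos: [519.6, -5.0, 242.0]
ee_rot: [-180.0, 0.0, 7.2]
force: [0.3, -1.0, -0.6]
width: 85.4
[519.62591201  -4.96830615 242.0781294 ] [-1.79997408e+02  2.49264877e-02  7.21398754e+00] [-5.47369323e-01  6.64757888e+00 -2.93447867e+00  8.04429906e+01
 -7.97983807e-04  8.22386439e+01] cam [510.53195022  74.24689317 374.10179959] [ 0.03795187 -0.3059402  -0.95129399]
pin [276.83876787 222.05929285]
ball [277.41652925  41.69882348]
```

View pics/w1.png

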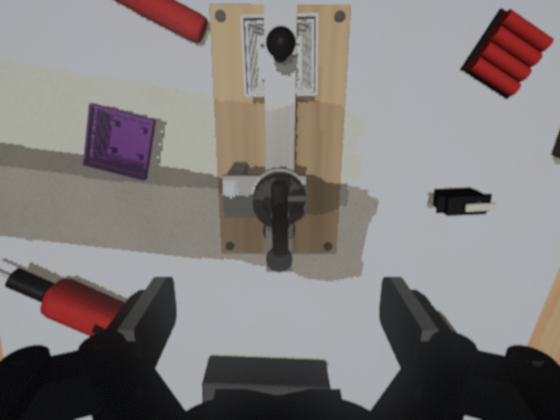

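The wrist view shows the tee along the image vertical at about (280,215), the ball at (281,43), and the ring and bracket just behind the tee. I'll measure tee and ball from this depth image.

```bash
python3 - <<'E'
from h import *
c=dict(np.load('w1.npz')); W=cloud(c); Z=W[...,2]; V=c['color'].max(2)
for n,r,lo,hi in(('tee',(150,280,240,320),147,158),('ball',(15,80,255,310),140,158),('ring',(150,280,230,330),104,115),('bar',(60,280,240,320),77,84.)):
    m=np.zeros(Z.shape,bool); m[r[0]:r[1],r[2]:r[3]]=1; m&=(Z>lo)&(Z<hi)
    p=W[m]; print(n,len(p),np.median(p,0),p.min(0),p.max(0),cv2.minAreaRect(p[:,:2].astype(np.float32)),cv2.minEnclosingCircle(p[:,:2].astype(np.float32)))
m=((V<60)&(Z>120)).astype(np.uint8); m[:150]=0;m[275:]=0;m[:,:240]=0;m[:,320:]=0
ct=max(cv2.findContours(m,0,2)[0],key=cv2.contourArea); P=np.array([onplane(c,u,v,152)[:2] for u,v in ct[:,0]],np.float32); print('teecol',cv2.minAreaRect(P))
E
```

```text
tee 1174 [521.35390438  -1.5000783  151.95097611] [513.10345135 -29.328159   147.05168549] [529.92182294  22.12359076 154.85639732] ((521.3523559570312, -3.6275272369384766), (10.664102554321289, 51.59457015991211), 7.767282485961914) ((522.0354614257812, -3.561850070953369), 25.83477783203125)
ball 792 [508.18841751 104.18707495 149.78367305] [499.38871824  96.10313858 142.22497586] [516.94051142 113.48903437 153.90725484] ((508.21575927734375, 104.85400390625), (17.218547821044922, 17.566938400268555), 6.431751251220703) ((508.11981201171875, 104.89170837402344), 8.887929916381836)
ring 932 [512.56382737  -4.4331264  109.5164653 ] [500.854718   -24.72853897 104.00833884] [541.570772    17.15121298 112.03824269] ((520.0365600585938, -3.972301483154297), (38.78373718261719, 41.20244216918945), 15.224072456359863) ((521.719970703125, -3.926244020462036), 21.186941146850586)
bar 3581 [514.77750144  57.2736276   81.39302028] [497.39373133 -78.17998683  78.8556978 ] [541.98568403 102.03335954  83.94790848] ((519.730712890625, 11.479537963867188), (23.966609954833984, 180.0109100341797), 7.065601348876953) ((519.6064453125, 11.579629898071289), 90.45539093017578)
teecol ((521.4611206054688, -2.4889984130859375), (11.295943260192871, 52.77487564086914), 7.297132968902588)
```

```bash
python3 -m inch '1 -0.7 26 0 0 0;0 0 26 0 0 0;0 0 26 0 0 0;0 0 24 0 0 0;0 0 2 0 0 0;0 0 0 0 0 0' 
python3 -m inch '0 0 0 0 0 0;0 0 0 0 0 0;0 0 0 0 0 0;0 0 0 0 0 0;0 0 0 0 0 0;0 0 0 0 0 0;0 0 0 0 0 0;0 0 0 0 0 0' -1 50
```

```text
t: 2.95
eef_pos: [520.3, -4.1, 138.3]
ee_rot: [-180.0, 0.1, 7.1]
force: [0.1, 0.3, 0.0]
width: 85.6
t: 3.75
eef_pos: [520.8, -4.1, 138.7]
ee_rot: [180.0, -0.0, 7.0]
force: [-1.3, 0.0, 5.3]
width: 10.1
```

```bash
python3 -m inch '0 0 -5 0 0 0;0 0 -5 0 0 0;0 0 -5 0 0 0;0 0 -4.5 0 0 0;0 0 0 0 0 0;0 0 0 0 0 0'
```

```text
t: 4.35
eef_pos: [520.5, -4.2, 156.7]
ee_rot: [-180.0, 0.1, 7.0]
force: [4.8, -0.0, -13.4]
width: 10.0
```

```bash
python3 -m inch '0 0 0 0 0 0.1;0 0 0 0 0 0.1;0 0 0 0 0 0.1;0 0 0 0 0 0.1;0 0 0 0 0 0.1;0 0 0 0 0 0.1;0 0 0 0 0 0.08;0 0 0 0 0 0;0 0 0 0 0 0'
python3 -m inch '0 0 1 0 0 0;0 0 1 0 0 0;0 0 0.5 0 0 0;0 0 0 0 0 0;0 0 0 0 0 0'
```

```text
t: 5.25
eef_pos: [521.0, -4.3, 156.9]
ee_rot: [180.0, 0.0, -31.9]
force: [6.3, -0.9, -13.2]
width: 10.2
t: 5.75
eef_pos: [521.1, -4.2, 154.7]
ee_rot: [180.0, -0.0, -31.9]
force: [7.1, 0.0, -11.0]
width: 9.9
```

```bash
python3 -m inch '0.6 -0.4 0.5 0 0 0;0 0 0 0 0 0;0 0 0 0 0 0'; python3 -m inch '0 0 0.5 0 0 0;0 0 0 0 0 0;0 0 0 0 0 0'; python3 -m inch '0 0 0.5 0 0 0;0 0 0 0 0 0;0 0 0 0 0 0'
```

```text
t: 6.05
eef_pos: [521.2, -4.2, 154.6]
ee_rot: [180.0, 0.0, -31.9]
force: [3.3, -1.1, -9.7]
width: 10.2
t: 6.35
eef_pos: [521.2, -4.2, 154.4]
ee_rot: [180.0, -0.0, -31.9]
force: [2.4, -1.1, -7.1]
width: 10.0
t: 6.65
eef_pos: [521.3, -4.2, 154.2]
ee_rot: [-180.0, -0.0, -31.9]
force: [0.2, -1.2, -2.1]
width: 9.9
```

```bash
for i in 1; do python3 -m inch '0 0 0.5 0 0 0.03;0 0 0 0 0 0.03;0 0 0 0 0 0.03;0 0 0 0 0 0'; python3 -m inch '0 0 0 0 0 0.03;0 0 0 0 0 0.03;0 0 0 0 0 0'; python3 -m inch '0 0 0 0 0 0.03;0 0 0 0 0 0.03;0 0 0 0 0 0';python3 -m inch '0 0 0 0 0 0.03;0 0 0 0 0 0.03;0 0 0 0 0 0'; done
```

```text
t: 7.05
eef_pos: [521.3, -4.3, 152.8]
ee_rot: [180.0, 0.0, -37.2]
force: [2.4, -2.1, -5.7]
width: 10.3
t: 7.35
eef_pos: [521.3, -4.3, 152.5]
ee_rot: [180.0, 0.0, -40.6]
force: [3.3, -3.0, -12.0]
width: 10.5
t: 7.65
eef_pos: [521.4, -4.2, 152.8]
ee_rot: [180.0, 0.0, -44.1]
force: [4.5, -2.7, -13.0]
width: 10.4
t: 7.95
eef_pos: [521.4, -4.3, 152.8]
ee_rot: [180.0, 0.0, -47.5]
force: [4.9, -2.8, -13.2]
width: 9.8
```

```bash
python3 -m inch '0 0 1 0 0 0;0 0 0 0 0 0' ; python3 -c "
from rig import arm;o=arm.get_obs();print(o['ft_torque'],o['force'],o['ee_rot'],o['eef_pos'])"; python3 w.py w2; python3 -c "
import cv2;i=cv2.imread('pics/w2.png');cv2.imwrite('pics/w2c.png',cv2.resize(i[120:420,130:430],(600,600),interpolation=2))"
```

```text
t: 8.15
eef_pos: [521.4, -4.3, 151.8]
ee_rot: [180.0, 0.0, -47.5]
force: [4.7, -3.2, -12.5]
width: 10.4
[-0.62924805 -0.96109489 -0.00902162] [  4.68449438  -3.17013329 -12.48273419] [ 1.79972263e+02  9.97979288e-04 -4.74544741e+01] [521.40657429  -4.26157602 151.76739358]
[521.41255221  -4.26960344 151.79007972] [ 1.79971772e+02 -7.53987591e-05 -4.74564940e+01] [-4.58623422e-01  7.71321521e+00 -1.30633655e+01  6.92440118e+01
 -1.93074348e-02  1.36997874e+02] cam [580.55308421  50.00713577 283.80852142] [-0.22799264 -0.20901439 -0.9509639 ]
pin [276.4304697  297.77065084]
ball [ 35.69833634 147.5336578 ]
```

View pics/w2c.png

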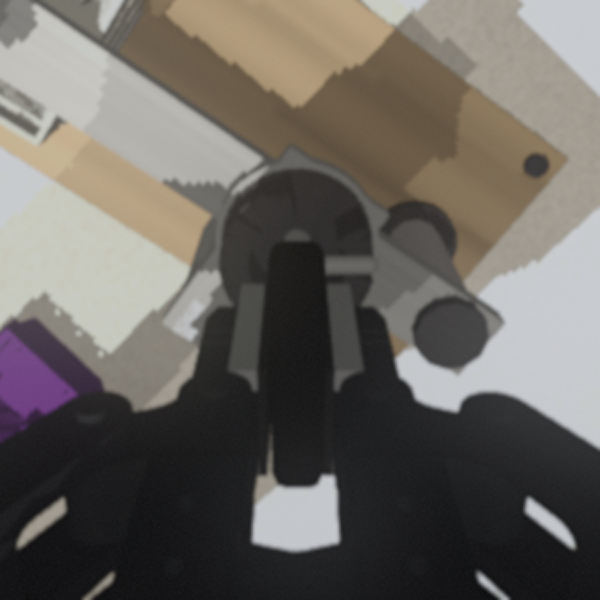

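```bash
for i in 1; do python3 -m inch '0 0 0.7 0 0 0;0 0 0 0 0 0' ; python3 -m inch '0 0 0.7 0 0 0;0 0 0 0 0 0' ; python3 -m inch '0 0 0.7 0 0 0;0 0 0 0 0 0' ; done; python3 -c "
from rig import arm;o=arm.get_obs();print(o['ft_torque'],o['force'],o['ee_rot'],o['eef_pos'])"
```

```text
t: 8.4
eef_pos: [521.4, -4.2, 151.1]
ee_rot: [180.0, -0.0, -47.5]
force: [4.0, -2.6, -13.2]
width: 10.1
t: 8.6
eef_pos: [521.4, -4.3, 150.7]
ee_rot: [180.0, -0.0, -47.4]
force: [4.7, -3.7, -11.2]
width: 9.7
t: 8.8
eef_pos: [521.5, -4.2, 150.5]
ee_rot: [-180.0, -0.0, -47.4]
force: [4.1, -2.7, -7.3]
width: 10.0
[-0.74733811 -0.6588163   0.00552432] [ 4.06724407 -2.66582549 -7.30104958] [-1.79989338e+02 -3.25684936e-02 -4.74080038e+01] [521.46666862  -4.24785811 150.52578908]
```

```bash
python3 -m inch '0 0 0.7 0 0 0;0 0 0.1 0 0 0;0 0 0 0 0 0'; python3 -m inch '0 0 0 0 0 0;0 0 0 0 0 0;0 0 0 0 0 0;0 0 0 0 0 0;0 0 0 0 0 0;0 0 0 0 0 0' 1; python3 w.py w3; python3 - <<'E'
from h import *
c=dict(np.load('w3.npz')); W=cloud(c); V=c['color'].max(2)
R=[W]
m=(np.abs(W[...,0]-521)<32)&(np.abs(W[...,1]+4.5)<32)&(W[...,2]>158)&(W[...,2]<172)
p=W[m];print(len(p),np.median(p,0),cv2.minAreaRect(p[:,:2].astype(np.float32)))
m=(np.abs(W[...,0]-521)<32)&(np.abs(W[...,1]+4.5)<32)&(V<70);p=W[m];print(np.histogram(p[:,2],bins=range(90,190,4)))
E
```

```text
t: 9.1
eef_pos: [521.5, -4.2, 150.2]
ee_rot: [-180.0, -0.1, -47.4]
force: [0.8, -3.4, -0.2]
width: 10.3
t: 9.7
eef_pos: [521.3, -4.0, 149.4]
ee_rot: [-180.0, 0.0, -47.4]
force: [-0.0, 0.4, -0.0]
width: 85.3
[521.34445149  -4.05639516 149.38472578] [-1.79997812e+02  7.16975034e-03 -4.73810616e+01] [-4.49462448e-01  7.74117986e+00 -1.33371577e+01  6.89249602e+01
  6.73173449e-03  1.36931599e+02] cam [580.3638501   50.25523659 281.4922564 ] [-0.22740944 -0.20885102 -0.95113942]
pin [276.93677974 301.03830064]
ball [ 32.39485678 148.36507454]
3521 [524.83260151  -1.488177   163.33307426] ((521.1856079101562, -3.61187744140625), (47.394588470458984, 77.59449768066406), 73.58890533447266)
(array([ 993,  371,  164,  296, 1089,  693,    0,    0,    0,    0,    0,
          0,    1,    3,    1,   50,  177,  390, 2819,   92,  102,  110,
        116,  126]), array([ 90,  94,  98, 102, 106, 110, 114, 118, 122, 126, 130, 134, 138,
       142, 146, 150, 154, 158, 162, 166, 170, 174, 178, 182, 186]))
```

The pin is parked. The notch floor was 4 mm below the rim, and the tee top measures about 163 mm, so the lift is about 11.5 mm with the gripper off. Next I rise and cage the post between half-open jaws.

```bash
python3 -m inch '0 0 -15 0 0 0;0 0 -20 0 0 0;0 0 -20 0 0 0;0 0 0 0 0 0'
python3 -m inch '-29.7 -21 0 0 0 0;-29.7 -21 0 0 0 0;-29.8 -21 0 0 0 0;0 0 0 0 0 -0.136;0 0 0 0 0 -0.136;0 0 0 0 0 -0.136;0 0 0 0 0 -0.136;0 0 0 0 0 -0.136;0 0 0 0 0 -0.136;0 0 0 0 0 -0.136;0 0 0 0 0 0;0 0 0 0 0 0' -0.25
```

```text
t: 10.15
eef_pos: [522.7, -4.1, 207.0]
ee_rot: [-179.8, -0.2, -47.4]
force: [-0.1, 0.3, -0.6]
width: 85.8
t: 11.35
eef_pos: [507.1, 104.1, 203.7]
ee_rot: [180.0, 0.0, 7.0]
force: [-0.2, 0.3, -1.2]
width: 31.7
```

Down over the post (TCP from 204 to 117).

```bash
python3 -m inch '0 0 20 0 0 0;0 0 20 0 0 0;0 0 20 0 0 0;0 0 20 0 0 0;0 0 7 0 0 0;0 0 0 0 0 0'
python3 - <<'E'
import numpy as np
# arc chord per step dth in tool frame: jaws along tangent; tool x = tangential(+), tool -y = radial out
for th in (0.1,0.12): print(th,170*np.sin(th),170*(1-np.cos(th)))
E
```

```text
t: 11.95
eef_pos: [506.5, 104.0, 116.4]
ee_rot: [180.0, 0.1, 7.1]
force: [0.9, -0.0, -0.3]
width: 32.2
0.1 16.971680829960786 0.8492919027356105
0.12 20.35107523911629 1.2225319048427374
```

```bash
python3 -m inch '17 0.85 0 0 0 0.1;17 0.85 0 0 0 0.1;17 0.85 0 0 0 0.1;17 0.85 0 0 0 0.1;17 0.85 0 0 0 0.1;17 0.85 0 0 0 0.1;0 0 0 0 0 0' && python3 -m inch '17 0.85 0 0 0 0.1;17 0.85 0 0 0 0.1;17 0.85 0 0 0 0.1;17 0.85 0 0 0 0.1;8.5 0.2 0 0 0 0.05;0 0 0 0 0 0;0 0 0 0 0 0'
```

```text
t: 12.65
eef_pos: [608.4, 86.1, 118.2]
ee_rot: [-179.9, -0.1, -27.3]
force: [-0.4, 0.3, -0.3]
width: 32.0
t: 13.35
eef_pos: [664.2, 38.1, 118.0]
ee_rot: [-180.0, -0.0, -52.9]
force: [0.3, 1.0, -0.4]
width: 32.5
```

```bash
python3 -m inch '2 0 0 0 0 0;2 0 0 0 0 0;0 0 0 0 0 0'; python3 -m inch '2 0 0 0 0 0;2 0 0 0 0 0;0 0 0 0 0 0'
```

```text
t: 13.65
eef_pos: [666.9, 34.8, 117.7]
ee_rot: [-180.0, 0.0, -53.0]
force: [-0.2, 0.1, 0.1]
width: 32.1
t: 13.95
eef_pos: [669.2, 31.8, 117.4]
ee_rot: [-180.0, 0.1, -53.0]
force: [-1.5, 3.4, 1.2]
width: 32.2
```

```bash
python3 -m inch '2 0 0 0 0 0;0 0 0 0 0 0'; python3 -m inch '-6 0 0 0 0 0;-5 0 0 0 0 0;0 0 -30 0 0 0;0 0 -30 0 0 0;0 0 -40 0 0 0;0 0 -20 0 0 0;0 0 0 0 0 0' && python3 w.py w4 && python3 - <<'E'
from h import *
for n in('top','wrist'):
    c=cam(n); W=cloud(c); np.savez('b_'+n+'.npz',**c); Z=W[...,2]
    def box(a,x,y,r,lo,hi):
        m=(np.hypot(W[...,0]-x,W[...,1]-y)<r)&(Z>lo)&(Z<hi); p=W[m]
        if len(p)>5: print(n,a,len(p),np.median(p,0),cv2.minAreaRect(p[:,:2].astype(np.float32)))
    box('ball',664,38,40,140,156); box('tee',521,-4.3,32,155,170); box('dish',507,104,50,62,73)
E
```

```text
t: 14.15
eef_pos: [669.4, 31.6, 117.3]
ee_rot: [-180.0, 0.3, -52.9]
force: [-5.8, 7.8, 3.0]
width: 32.1
t: 14.85
eef_pos: [665.3, 38.3, 241.5]
ee_rot: [-179.7, -0.3, -53.0]
force: [0.9, -0.1, 0.2]
width: 32.0
[664.8150702   38.30700546 239.11077147] [-1.79845004e+02 -1.49250963e-01 -5.30115870e+01] [ 3.31411581e+00  2.30160921e+01  1.79061037e+01  8.46782682e+01
 -3.82658513e-02  1.46325430e+02] cam [728.46117019  86.69474561 374.0062388 ] [-0.24034886 -0.18615446 -0.95266938]
pin [209.89201374 393.20628303]
ball [ 77.30925223 334.83119929]
top dish 34 [508.91620482 130.2420906   67.0617688 ] ((503.4554138183594, 126.81295776367188), (59.62384796142578, 16.249839782714844), 2.7311859130859375)
wrist ball 545 [667.03806181  39.51322505 149.63034683] ((665.9764404296875, 38.789222717285156), (16.72605323791504, 16.93505096435547), 37.584075927734375)
wrist dish 1109 [507.12480034 107.98907667  67.65648598] ((508.5086975097656, 104.94364929199219), (62.14481735229492, 60.4434814453125), 8.55450439453125)
```

```bash
python3 -m inch '-29.5 17.1 0 0 0 0;-29.5 17.1 0 0 0 0;-29.5 17.1 0 0 0 0;-29.5 17.1 0 0 0 0;-29.5 17.1 0 0 0 0;0 0 0 0 0 -0.15;0 0 0 0 0 -0.15;0 0 0 0 0 -0.15;0 0 10 0 0 -0.15;0 0 10 0 0 -0.15;0 0 20 0 0 -0.15;0 0 20 0 0 -0.15;0 0 0 0 0 0;0 0 0 0 0 0' 0.7 20 && python3 w.py w5 && python3 - <<'E'
from h import *
from scipy.spatial.transform import Rotation as Ro
o=arm.get_obs(); print(o['width'])
T={'w5':(o['eef_pos'],o['ee_rot']),'w1':(np.array([519.626,-4.968,242.078]),[-179.997,.025,7.214]),'w4':(np.array([664.8,38.3,239.1]),[-179.85,-.15,-53.01])}
for k,(p,r) in T.items():
    c=dict(np.load(k+'.npz')); P=(cloud(c)-p)@Ro.from_euler('xyz',r,degrees=True).as_matrix()
    m=(np.abs(P[...,0])<65)&(np.abs(P[...,1])<14)&(P[...,2]>-40)&(P[...,2]<20)
    for s in(-1,1):
        q=P[m&(s*P[...,0]>0)]; print(k,s,len(q),np.percentile(q[:,2],[50,90,97,99.5,100]).round(1), np.abs(q[:,0]).min().round(1),q[:,1].min())
c=dict(np.load('w5.npz'));W=cloud(c);Z=W[...,2]
for n,x,y,r,lo,hi in(('dish',507,104,46,62,73),('mid',507,104,50,48,57),('tee',521,-4,32,155,170)):
    p=W[(np.hypot(W[...,0]-x,W[...,1]-y)<r)&(Z>lo)&(Z<hi)]
    if len(p)>5: print(n,len(p),np.median(p,0),cv2.minAreaRect(p[:,:2].astype(np.float32)))
E
```

```text
t: 16.4
eef_pos: [506.1, 104.7, 176.5]
ee_rot: [180.0, 0.1, 7.0]
force: [0.5, 0.6, 0.5]
width: 72.4
[506.70664106 104.75432092 177.4139527 ] [1.79988846e+02 3.84976907e-02 6.97897206e+00] [ 1.16849033e+01  6.85853185e+00 -1.08002169e+01  7.23805342e+01
 -7.95801554e-03  9.47059303e+01] cam [497.66129012 183.98145806 308.54299356] [ 0.03468755 -0.30676493 -0.95115301]
pin [276.79877293 436.74610682]
ball [276.35741078 268.82600667]
72.67934175955847
w5 -1 3362 [-22.2  -5.2  -0.9   2.2   3.5] 35.4 -13.931386902750905
w5 1 3385 [-22.   -5.2  -0.8   2.6   3.8] 36.0 -13.941760255033591
w1 -1 3466 [-25.1  -9.8  -5.7  -3.1  -2. ] 40.8 -12.707000526358023
w1 1 3498 [-25.2  -9.7  -5.6  -3.2  -1.7] 42.9 -12.783358613152497
w4 -1 2924 [-23.3  -3.2   2.    5.6   7.8] 15.5 -13.998482669936566
w4 1 2906 [-23.2  -3.2   2.    5.7   8.3] 16.0 -13.999356719999188
dish 1447 [508.46351418 102.6466753   68.11097998] ((508.1805419921875, 105.11431884765625), (60.112281799316406, 60.820472717285156), 8.344913482666016)
mid 1564 [507.6985789   97.39059221  52.23622787] ((507.8749084472656, 105.0125732421875), (59.511260986328125, 60.816532135009766), 6.5343804359436035)
```

View pics/w5.png

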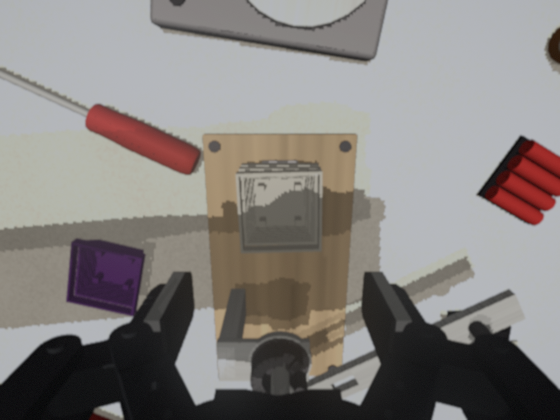

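```bash
python3 -m inch '1.2 -0.2 25 0 0 0;0 0 25 0 0 0;0 0 25 0 0 0;0 0 20 0 0 0;0 0 10 0 0 0;0 0 0 0 0 0;0 0 0 0 0 0;0 0 0 0 0 0'
```

```text
t: 17.25
eef_pos: [509.1, 105.4, 73.9]
ee_rot: [-180.0, -0.1, 7.1]
force: [0.3, -0.5, 0.4]
width: 72.7
```

```bash
python3 -m inch '-1 0.3 5 0 0 0;0 0 4 0 0 0;0 0 0 0 0 0;0 0 0 0 0 0' && python3 -m inch '0 0 0 0 0 0;0 0 0 0 0 0;0 0 0 0 0 0;0 0 0 0 0 0;0 0 0 0 0 0;0 0 0 0 0 0' -1 20
```

```text
t: 17.65
eef_pos: [506.9, 104.7, 63.3]
ee_rot: [180.0, 0.0, 7.2]
force: [0.3, 0.0, 0.0]
width: 72.5
t: 18.25
eef_pos: [507.2, 104.8, 63.6]
ee_rot: [-180.0, -0.0, 7.2]
force: [-0.5, -0.1, 4.4]
width: 59.7
```

```bash
python3 -m inch '0 0 -2 0 0 0;0 0 -2 0 0 0;0 0 -2 0 0 0;0 0 0 0 0 0' && python3 w.py w6; python3 -c "
import cv2
i=cv2.imread('pics/w6.png');cv2.imwrite('pics/w6c.png',i[150:420,100:460])"
```

```text
t: 18.65
eef_pos: [507.2, 104.8, 69.6]
ee_rot: [180.0, -0.0, 7.2]
force: [-0.1, 0.1, 1.1]
width: 59.0
[507.17777036 104.81030651  69.46037525] [-1.79999250e+02 -8.02788917e-03  7.16336315e+00] [ 1.16759770e+01  9.77880384e+00 -2.13353926e+01  5.88777415e+01
  1.16291381e-04  9.45126138e+01] cam [498.17756748 184.02472107 201.67564582] [ 0.03835329 -0.30596393 -0.95127026]
pin [270.63093436 763.75757941]
ball [268.60939803 512.10045436]
```

View pics/w6c.png

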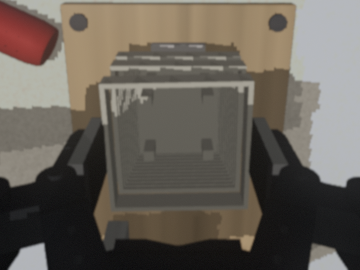

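The crop shows the top dish between the pads. The lower rims (y≈58 and 72 in the crop) appear separated from it. I'll check their heights from depth.

```bash
python3 - <<'E'
from h import *
c=dict(np.load('w6.npz')); W=cloud(c); Z=W[...,2]
x=np.array([np.cos(np.radians(7.1)),np.sin(np.radians(7.1))]); y=np.array([-x[1],x[0]])
d=W[...,:2]-[507.9,104.9]; u=d@x; v=d@y
m=(np.abs(u)<24)&(v>18)&(v<40)
print(np.histogram(Z[m],bins=range(0,90,3)))
for lo,hi in((35,44),(50,58),(63,72),(71,80)):
    k=m&(Z>lo)&(Z<hi); print(lo,k.sum(),np.nanmedian(Z[k]),np.percentile(v[k],[50,95]) if k.sum() else '')
E
```

```text
(array([   0,    0, 1659,  414,  329,   63,    0,    0,    2,    8,  101,
        191,  193,  464,   10,  121,  214,  321,  459,   39,    7,   56,
        314,  313,  755,  131,    0,    0,    0]), array([ 0,  3,  6,  9, 12, 15, 18, 21, 24, 27, 30, 33, 36, 39, 42, 45, 48,
       51, 54, 57, 60, 63, 66, 69, 72, 75, 78, 81, 84, 87]))
35 731 40.026263112193554 [29.79448288 30.31285712]
50 863 54.19614248223476 [29.61502652 30.239403  ]
63 683 68.74312800142835 [29.97609615 30.58999208]
71 998 74.14838608177996 [29.54501103 30.51504243]
```

```bash
python3 -m inch '0 0 -8 0 0 0;0 0 -12 0 0 0;0 0 -20 0 0 0;0 0 -20 0 0 0;0 0 -10 0 0 0;0 0 0 0 0 0' && python3 -m inch '2 -20 0 0 0 0;3.1 -30.8 0 0 0 0;3.1 -30.8 0 0 0 0;1 -10 0 0 0 0;0 0 0 0 0 0;0 0 0 0 0 0' && python3 w.py w7 && python3 - <<'E'
from h import *
for n in('w','top'):
    c=dict(np.load('w7.npz')) if n=='w' else cam('top'); W=cloud(c); Z=W[...,2]; S=cv2.cvtColor(c['color'],cv2.COLOR_BGR2HSV)
    m=((np.hypot(W[...,0]-503,W[...,1]-290)<80)&(Z>28.5)&(Z<36)).astype(np.uint8)
    ct=max(cv2.findContours(m,0,2)[0],key=cv2.contourArea); P=np.array([W[v,u,:2] for u,v in ct[:,0]],np.float32)
    print(n,m.sum(),np.nanmedian(Z[m>0]),cv2.minEnclosingCircle(P),P.min(0),P.max(0))
E
```

```text
t: 19.3
eef_pos: [508.2, 105.0, 141.5]
ee_rot: [-180.0, -0.2, 7.2]
force: [-0.1, 0.3, -1.3]
width: 59.1
t: 19.9
eef_pos: [504.5, 196.2, 138.8]
ee_rot: [180.0, 0.1, 7.2]
force: [0.4, 0.3, -0.7]
width: 59.5
[504.6055705  195.94713855 139.00533685] [1.79964788e+02 4.56331871e-02 7.12664463e+00] [ 2.12341618e+01  1.01166167e+01 -1.18499278e+01  6.80862951e+01
 -2.30276439e-02  1.04107514e+02] cam [495.55581788 275.5652337  270.86576808] [ 0.037274   -0.30686664 -0.95102235]
pin [258.35400689 618.84138425]
ball [255.01981823 480.39745947]
w 25172 32.39719635662617 ((503.7947998046875, 290.2423400878906), 58.005401611328125) [446.4617  232.52065] [561.268   335.64975]Traceback (most recent call last):
  File "<stdin>", line 5, in <module>
ValueError: max() iterable argument is empty
```

View pics/w7.png

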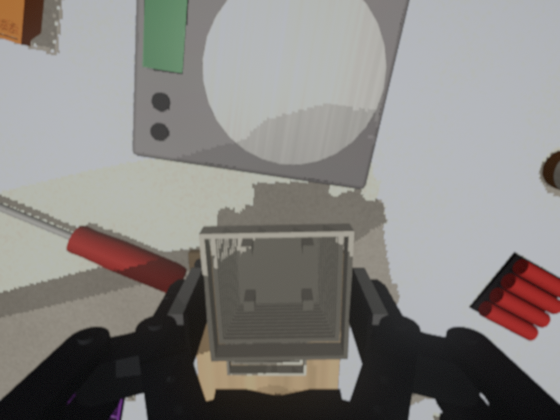

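```bash
python3 -m inch '2.7 -23.4 0 0 0 0;2.7 -23.4 0 0 0 0;2.7 -23.4 0 0 0 0;2.7 -23.4 0 0 0 0;0 0 0 0 0 0;0 0 20 0 0 0;0 0 20 0 0 0;0 0 20 0 0 0;0 0 10 0 0 0;0 0 0 0 0 0;0 0 0 0 0 0;0 0 0 0 0 0'
```

```text
t: 21.2
eef_pos: [504.6, 291.1, 70.6]
ee_rot: [-180.0, -0.1, 7.1]
force: [-0.6, -0.1, -1.2]
width: 59.8
```

```bash
python3 -m inch '-0.5 0.5 4 0 0 0;0 0 3 0 0 0;0 0 1.5 0 0 0;0 0 0 0 0 0;0 0 0 0 0 0'; python3 -m inch '0 0 1 0 0 0;0 0 0 0 0 0;0 0 0 0 0 0'; python3 -m inch '0 0 1 0 0 0;0 0 0 0 0 0;0 0 0 0 0 0'
```

```text
t: 21.7
eef_pos: [503.4, 290.5, 60.9]
ee_rot: [180.0, 0.0, 7.2]
force: [-0.9, 0.0, 0.2]
width: 59.7
t: 22.0
eef_pos: [503.4, 290.5, 59.9]
ee_rot: [180.0, 0.0, 7.2]
force: [0.2, 1.1, -1.0]
width: 59.5
t: 22.3
eef_pos: [503.5, 290.5, 59.7]
ee_rot: [-180.0, -0.0, 7.2]
force: [-1.2, -0.2, 4.8]
width: 59.2
```

Contact came at TCP 59.7, where I expected it. Release, then rise.

```bash
python3 -m inch '0 0 0 0 0 0;0 0 0 0 0 0;0 0 0 0 0 0;0 0 0 0 0 0;0 0 0 0 0 0' 0.8; python3 -m inch '0 0 -5 0 0 0;0 0 -10 0 0 0;0 0 -25 0 0 0;0 0 -40 0 0 0;0 0 -40 0 0 0;0 30 -30 0 0 0;0 40 0 0 0 0;0 40 0 0 0 0;0 0 0 0 0 0;0 0 0 0 0 0' && python3 w.py w8 && python3 - <<'E'
from h import *
c=dict(np.load('w8.npz')); W=cloud(c); Z=W[...,2]
def box(a,x,y,r,lo,hi):
    p=W[(np.hypot(W[...,0]-x,W[...,1]-y)<r)&(Z>lo)&(Z<hi)]
    if len(p)>5:
        A=np.c_[p[:,:2]-p[:,:2].mean(0),np.ones(len(p))]; s=np.linalg.lstsq(A,p[:,2],rcond=None)[0]
        print(a,len(p),np.median(p,0),cv2.minAreaRect(p[:,:2].astype(np.float32)),'slope',s[:2])
box('dish',503.8,290.2,50,61,67); box('mid',507.9,104.9,48,50,58); box('low',507.9,104.9,48,36,44); box('ball',666,39,30,135,156)
t=cam('top'); W=cloud(t); Z=W[...,2]; box('top dish',503.8,290.2,50,60,68); box('top tee',521,-4,32,155,172); box('top mid',507.9,104.9,48,50,58); box('top ball',666,39,30,135,156)
a=cv2.resize(c['color'],(440,330)); s=cam('side')['color'][150:310,160:400]; b=cv2.resize(s,(360,240)); b=cv2.copyMakeBorder(b,0,90,0,0,0); cv2.imwrite('pics/fin.png',np.hstack([a,b]))
E
```

```text
t: 22.8
eef_pos: [503.4, 290.5, 58.8]
ee_rot: [180.0, 0.0, 7.2]
force: [0.6, -0.6, 0.4]
width: 76.8
t: 23.8
eef_pos: [517.4, 180.7, 209.9]
ee_rot: [-180.0, -0.1, 7.1]
force: [0.1, 0.5, -0.4]
width: 76.7
[517.28286198 181.45761249 209.63160096] [-1.79964825e+02 -5.28471504e-02  7.12676387e+00] [ 1.93183044e+01  9.76202414e+00 -3.36245092e+00  7.68164413e+01
  2.32215737e-02  1.02191536e+02] cam [508.36851444 259.83607685 342.08266104] [ 0.03865655 -0.30529855 -0.95147174]
pin [248.70798108 471.02302953]
ball [244.51434124 348.15249075]
dish 1156 [501.59063158 300.03933952  64.53506455] ((504.22918701171875, 290.9696044921875), (60.09285354614258, 60.272010803222656), 8.479989051818848) slope [ 0.00207288 -0.00616477]
mid 856 [508.09087104 103.31293821  54.19743456] ((508.1465148925781, 104.97602844238281), (60.18703842163086, 61.575923919677734), 7.511526107788086) slope [0.00212247 0.0012281 ]
low 943 [506.16643002  95.93005665  39.91942251] ((508.4639587402344, 106.21395874023438), (59.17158126831055, 60.217140197753906), 8.420074462890625) slope [-0.00433627 -0.01213609]
top tee 106 [521.00749709  -4.24691106 162.33414618] ((519.8263549804688, -5.082614898681641), (50.40898895263672, 11.844987869262695), 42.0445556640625) slope [ 0.01945578 -0.04138072]
top mid 78 [502.66678871 109.05844726  53.42764805] ((506.19525146484375, 103.68997192382812), (60.160621643066406, 60.26837921142578), 7.3240766525268555) slope [-0.0049651  -0.01645607]
top ball 42 [660.72985743  37.57806263 149.3007119 ] ((661.5650634765625, 37.49140167236328), (15.457798957824707, 15.266375541687012), 6.327226638793945) slope [0.16777105 0.0270722 ]
```

View pics/fin.png

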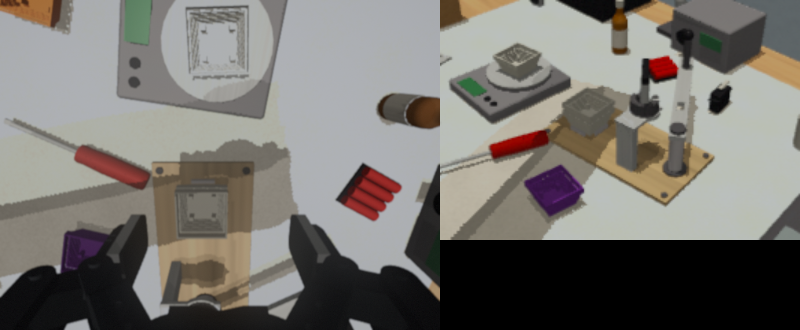

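The picture shows one dish centred and upright on the pan, about 0.9 mm off centre with its rim at 64.5 mm (64 expected). Two dishes are still nested, with rims at 54 and 40 mm. The tee stays up, with its top at about 162 mm, the bar is at its stop and the gripper is clear. Handing in.

```bash
python3 -m inch '0 0 0 0 0 0;0 0 0 0 0 0' && python3 -c "
from rig import arm;print(arm.hand_in())"
```

```text
t: 24.15
eef_pos: [516.9, 182.2, 208.7]
ee_rot: [180.0, 0.0, 7.2]
force: [0.7, -0.6, 0.8]
width: 76.7
the job is handed in; nothing more can be done
None
```

The job is done and handed in at about 24 s of robot time; the system reports no verdict. I pulled the pin up and turned the tee clockwise by feel until it dropped into a rest notch. Then I swung the bar to its stop, lifted off only the top dish, set it on the scale pan under contact and let go.

What the last checks showed:
- **Top dish:** it sits about 1 mm from the pan centre. Its rim is at 64.5 mm, against 64 mm expected, and its tilt is under 0.01 rad.
- **Other two dishes:** they are still nested, with rims at 54 and 40 mm. The middle dish is within about 1 mm of where it was; the lowest showed about 1.4 mm, which is within measuring error.
- **Pin:** the tee top is at about 162–163 mm, so the lift is roughly 10.5–11.5 mm. The top camera alone gives about 10.3 mm, closer to the 9.5 mm limit, but that reading is good to only about 2 mm.
- **Bar:** it is at its stop, about 1.05 rad. The two cameras disagree by about 5 mm on the ball's position, but both put the bar well beyond 0.9 rad.
- **Other things on the table:** the gripper is clear and touching nothing, and I saw no sign that anything else moved. I judged that only from the pictures, without measuring each item.

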